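# Try bushings on the grain mill's shaft and sort them

## Task

Two untested bronze bushings stand on the counter in front of the grain mill. Try each on the mill's slanting shaft, sliding it down along the shaft until it stops, without forcing it, and sort it before you try the other: the one that goes fully home to the shoulder joins the two in the long shallow tray to make a set of three, the one that sticks at the shaft's tip goes in the square bin. Stand them upright there, and leave everything else where it is.

Things in the scene. Friction and masses are not known exactly. Their poses are not given: they have to be found in the camera images.
- bushing_a: bronze bushing (plain tube) on end: outside 38 mm, 50 mm high, through bore 26 or 16 mm. Origin: centre of lower end; z up its axis. One of two untested ones, outwardly alike, left or right of the spice jar. The one with 26 mm bore slides down to the shoulder with 3 mm play all round; the other stops on the taper, lower end about 41 mm above the shoulder. 0.25 to 0.5 kg.
- bushing_b: bronze bushing (plain tube) on end: outside 38 mm, 50 mm high, through bore 26 or 16 mm. Origin: centre of lower end; z up its axis. One of two untested ones, outwardly alike, left or right of the spice jar. The one with 26 mm bore slides down to the shoulder with 3 mm play all round; the other stops on the taper, lower end about 41 mm above the shoulder. 0.25 to 0.5 kg.
- shaft: bare steel drive shaft of the white grain mill, 20 mm diameter, leaning 35 degrees from vertical, roughly to the robot's left. Origin: centre of the flat shoulder (36 mm diameter) at its foot, 130 mm above the counter. z: along the shaft, outwards; y: level. It stands 46 mm out of the shoulder: 37 mm plain, then 9 mm tapering to 11 mm. Below the shoulder: gearbox, 72 mm diameter.
- mill: white grain mill, fixed; base plate 170 x 220 mm (spanning x -75 to 95, y -70 to 150 mm). Origin on the counter; shaft shoulder at x -50, y 0, z 130 mm. Column with a steel hopper (110 mm diameter, top at 232 mm) at x 60, y 95 mm.
- tray: long shallow white tray, fixed: outside 210 (x) x 120 (y) x 22 mm high, wall and floor about 4 mm. Origin: centre of its underside. Two tested bushings stand in it: about x -65 and x 0 mm, so the end towards +x is free. It may stand to the robot's left or right.
- bin: square white bin, fixed, empty: outside 130 x 130 x 40 mm high, wall and floor about 4 mm. Origin: centre of its underside. On the other side from the tray.
- done_1: bronze bushing (plain tube) on end: outside 38 mm, 50 mm high, through bore 26 mm. Origin: centre of lower end; z up its axis. Already tested, in the tray.
- done_2: bronze bushing (plain tube) on end: outside 38 mm, 50 mm high, through bore 26 mm. Origin: centre of lower end; z up its axis. Already tested, in the tray.
- spice: small amber glass spice jar with black cap, 40 dia x 70 high (mm), a bystander. Origin at its underside.
- can: food can, 68 dia x 100 high (mm), a bystander. Origin at its underside.
- pickles: green glass jar, 72 dia x 130 high (mm), a bystander. Origin at its underside.
- mug: white mug, 80 dia x 90 high (mm), a bystander. Origin at its underside.
- carton: cardboard carton, 60 x 90 x 150 high (mm), a bystander. Origin at its underside.
- spoon: long spoon lying on the counter, a bystander.
- tin: flat round tin, 70 dia x 30 high (mm), a bystander. Origin at its underside.
There are look-alikes about, which are no part of the job. Leave any green look-alike of the bushing_b alone.

How it is judged:
On the way, in this order (a step that is already met when the one before it is completed fails the run):
1. a first bushing is tried: the wide one slid home to within 6 mm of the shoulder, or the narrow one brought square on to the shaft's tip and touching it (((x of bushing_a in the frame of shaft between -0.005 and 0.005 m and y of bushing_a in the frame of shaft between -0.005 and 0.005 m and z of bushing_a in the frame of shaft between -0.004 and 0.006 m and angle between the z axis of bushing_a and the z axis of shaft, either way round below 0.15 rad) or (x of bushing_b in the frame of shaft between -0.008 and 0.008 m and y of bushing_b in the frame of shaft between -0.008 and 0.008 m and z of bushing_b in the frame of shaft between 0.03 and 0.047 m and angle between the z axis of bushing_b and the z axis of shaft, either way round below 0.2 rad and contact force between bushing_b and shaft above 0.5 N))), for 0.2 s.
2. with the first one sorted into its place, the other is tried in the same way (((x of bushing_a in the frame of tray between -0.09 and 0.09 m and y of bushing_a in the frame of tray between -0.045 and 0.045 m and z of bushing_a in the frame of tray between 0 and 0.02 m and angle between bushing_a's own z axis and vertical below 0.15 rad and x of bushing_b in the frame of shaft between -0.008 and 0.008 m and y of bushing_b in the frame of shaft between -0.008 and 0.008 m and z of bushing_b in the frame of shaft between 0.03 and 0.047 m and angle between the z axis of bushing_b and the z axis of shaft, either way round below 0.2 rad and contact force between bushing_b and shaft above 0.5 N) or (x of bushing_b in the frame of bin between -0.05 and 0.05 m and y of bushing_b in the frame of bin between -0.05 and 0.05 m and z of bushing_b in the frame of bin between 0 and 0.02 m and angle between bushing_b's own z axis and vertical below 0.15 rad and x of bushing_a in the frame of shaft between -0.005 and 0.005 m and y of bushing_a in the frame of shaft between -0.005 and 0.005 m and z of bushing_a in the frame of shaft between -0.004 and 0.006 m and angle between the z axis of bushing_a and the z axis of shaft, either way round below 0.15 rad))), for 0.2 s.
At the end, for the whole second after the job is handed in: The bushing that fits stands upright (within 0.15 rad) on the floor of the tray with the two earlier ones, all three standing; the one that does not fit stands upright on the floor of the bin; both at rest (x of bushing_a in the frame of tray between -0.09 and 0.09 m and y of bushing_a in the frame of tray between -0.045 and 0.045 m and z of bushing_a in the frame of tray between 0 and 0.02 m and angle between each of bushing_a, bushing_b, done_1, done_2's own z axis and vertical below 0.15 rad and x of bushing_b in the frame of bin between -0.05 and 0.05 m and y of bushing_b in the frame of bin between -0.05 and 0.05 m and z of bushing_b in the frame of bin between 0 and 0.02 m and x of done_1 in the frame of tray between -0.09 and 0.09 m and y of done_1 in the frame of tray between -0.045 and 0.045 m and z of done_1 in the frame of tray between 0 and 0.02 m and x of done_2 in the frame of tray between -0.09 and 0.09 m and y of done_2 in the frame of tray between -0.045 and 0.045 m and z of done_2 in the frame of tray between 0 and 0.02 m and linear speed of each of bushing_a, bushing_b below 0.02 m/s); the robot touches nothing.
It fails at once if the narrow bushing is forced on to the shaft with more than 40 N (contact force between bushing_b and shaft above 40 N).
It fails at once if a bystander is moved by more than 30 mm (distance of any of spice, can, pickles, mug, carton, spoon, tin from where it was at the start of the episode above 0.03 m).
It also fails if it takes over 70 s, if anything falls off the work surface, if the arm or the gripper's body presses on something with over 40 N, if the wrist force passes 120 N, or if a joint passes its speed limit or range.

## Robot

A 6-joint arm with a two-finger parallel gripper is mounted at the origin on the work surface. World frame = base frame: x ahead of the robot, y to its left, z up, the work surface at z = 0. Lengths are in m, angles in rad, forces in N, time in s.
With the tool pointing down it reaches from about 0.35 to 0.975 m from the base axis. Payload 7.1 kg.
Tool frame: the origin (TCP) lies midway between the tips of the shut fingers; the grasp point (between the pads) lies 19 mm behind it; z points along the fingers, y is the line along which they close (so a half turn about z gives the same grasp; the last joint's range is limited). The gripper opens to 88 mm and grips with 3 to 60 N. Pads are 20 mm wide; open, the fingers measure 115 mm over their backs; the gripper's body (75 mm by 178 mm) begins 61 mm behind the grasp point.
Start: joints at [-1.347, 0.423, 1.63, -0, 1.089, -0.019], TCP at [0.15, -0.607, 0.223] pointing down, gripper open.
Joint ranges: [-3, 3], [-0.9, 2.11], [0.09, 2.58], [-1.31, 4.45], [0.11, 2.69], [-2.54, 2.54]. Speed limits (rad/s): [2.39, 2.39, 3.01, 3.14, 3.14, 3.14].

## Interface

Orientations are given as a unit quaternion [w, x, y, z].
In Python, from rig import ctrl gives the robot as it stands.
- The arm moves only by the tool step_arm, never from a script. Its argument "commands" is a list of rows, each an object with "grip": the opening in per cent of the stroke, from 0 (shut) to 100 (fully open); "travel": the shift along the tool's x, y, z in mm, a list of three; "turn": the turn, a rotation vector about the tool's x, y, z in rad, a list of three. A call has exactly 5 rows; each row is the pose to reach, as a shift and turn from the pose commanded when the call began, along the tool's axes at that moment; what a row does not reach only later rows make up. A row lasts 1/8 s, in which the tool goes at most 62.5 mm and 10.7 degrees, less where a joint would pass 70% of its speed; a pose out of reach is approached as far as the arm can. A call with a gripper value outside its range is refused whole. The fingers move at their own pace and stop on an object; "squeeze" is the grip in N (left out, the last holds). Time passes only in rows, so rows that repeat a pose let the fingers close, or fill a call up. It gives the time, the measured TCP pose, the force, the opening and the grip force at its end, in the units of the state.
- ctrl.read_state(): the state, without advancing time (a new reading comes with each control period).
- ctrl.read_camera(name): name is "scene" or "top"; returns the picture (400x640x3 uint8, blue, green, red); there is no depth.
- ctrl.calibration(name): a dict with "fx", "fy", "cx", "cy" (pixels), "rvec" (rotation vector, rad) and "tvec" (3), from world to camera coordinates, as OpenCV has them. Camera axes: x right, y down, z forward; pixel columns grow to the right and rows downward; lengths in m; the calibration is good to about 2 mm. A picture is of the moment at which its call begins. calibration takes no time and is no camera call.
- ctrl.close_job(): hands the job in; it is judged then, once.
Trained networks look in the newest picture that a camera, given by its name, has taken for a name from the list of things; names that differ only in an ending like _2 or _b are one class to them, and where a whole thing is asked for, a point or a joint stands for the part that bears it (a point fixed in the world has none). Each returns a list of dicts, best first, with "confidence" (0 to 1); they miss things now and then, are a little off and sometimes report something else, mostly with a low value. They report only what shows in the picture. A call takes as long as a camera call. They do not tell look-alikes from the thing itself.
- ctrl.cut_out(label, camera): "pixels" (400x640 bool, what is visible of it) and "bbox" ([centre column, centre row, width, height] in pixels, round what is visible of it).
The state is a dict: "time": time; "joint_positions": joint angles; "qd": joint speeds; "joint_torque": joint torques, N m; "position": TCP position; "tool_rot": TCP orientation; "contact_force": force on the tool from outside, world axes, zero at the start; "moment": the same for the moment, N m; "grip_width": finger opening in m; "gripper_force": force on a finger pad.
Only numpy, scipy, OpenCV 4.12 (cv2) and the standard library are available. Lean on these libraries where they do the work, as an engineer would, in place of code of your own. Each camera call takes 0.05 s, during which the arm holds its last target. There are 200 camera calls.

## Working session

There is one attempt and no reset: what is moved stays moved. The work goes in short steps, Python scripts to look and compute and a tool call to move; the robot and the scene stay as the last step left them, time stands still between calls to the robot, and variables do not carry over. Pictures are saved under pics/ and viewed, at most 10 in all, crops included, and the job is handed in when it is done.

Besides the shell and the picture viewer there is one more tool, called by a JSON object that holds its "op" and its "data". step_arm: Moves the arm, as the interface text tells. Its arguments: {"type":"object","properties":{"commands":{"type":"array","items":{"type":"object","properties":{"grip":{"type":"number"},"travel":{"type":"array","items":{"type":"number"}},"turn":{"type":"array","items":{"type":"number"}}}}},"squeeze":{"type":"number"}},"required":["commands"]}

```bash
mkdir -p pics; ls; python3 - <<'E'
from rig import ctrl
import cv2,numpy as np
s=ctrl.read_state();print(s)
for n in("scene","top"):
    im=ctrl.read_camera(n);cv2.imwrite(f"pics/{n}0.png",im);c=ctrl.calibration(n);print(n,c)
    R=cv2.Rodrigues(np.array(c["rvec"]))[0];print(-R.T@np.array(c["tvec"]),R[2])
E
```

```text
pics
{'time': 0.0, 'joint_positions': array([-1.34696478e+00,  4.23872141e-01,  1.63069639e+00, -1.71939472e-05,
        1.08857600e+00, -1.90004966e-02]), 'qd': array([ 0.00012535, -0.00151108,  0.00099248,  0.00037172, -0.00065886,
       -0.00025139]), 'joint_torque': array([ 4.00897392e-03, -5.44619465e+01, -2.73664480e+01,  6.46917103e-02,
        2.29204382e-02, -1.26059895e-04]), 'position': array([ 0.15017883, -0.60611298,  0.22187964]), 'tool_rot': array([-7.71093195e-04,  9.92637343e-01,  1.21121853e-01, -8.69028363e-05]), 'contact_force': array([-0.19460553,  0.56250149,  0.34636688]), 'moment': array([-0.01947632, -0.03979952, -0.00515664]), 'gripper_force': 0.0, 'grip_width': 0.08819765379538469}
scene {'fx': 424.08445389515117, 'fy': 424.08445389515117, 'cx': 316.2219275147381, 'cy': 202.63253571408328, 'rvec': array([ 2.33375248,  1.04183315, -0.35495559]), 'tvec': array([-0.35214323, -0.22835177,  1.32040143])}
[ 0.95825023 -0.36159083  0.93306907] [-0.44467942  0.37888112 -0.81160909]
top {'fx': 520.9833449745095, 'fy': 520.9833449745095, 'cx': 321.138072513397, 'cy': 194.66557496895544, 'rvec': array([ 2.12223772, -2.12264028,  0.17034731]), 'tvec': array([0.017174  , 0.50583897, 1.50441869])}
[ 0.23508638 -0.00691615  1.56975481] [ 0.17478225  0.01548909 -0.98448527]
```

View pics/scene0.png

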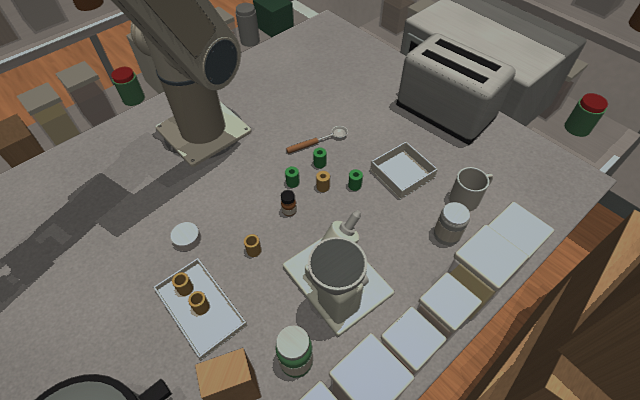

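View pics/top0.png

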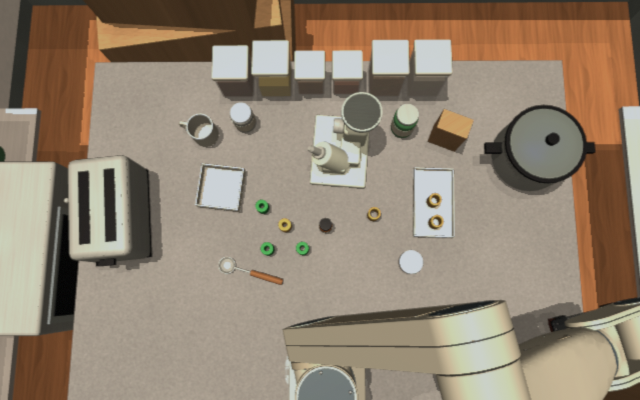

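The top view shows the tray on the right (433,203) with its free end up the image, the bin on the left (220,188), and bronze bushings at (285,225) and (374,214). The spice jar is at (325,225) and the shaft near (313,150), with three green look-alikes around the left bushing. I'll zoom in with tiles.

```bash
python3 - <<'E'
import cv2,numpy as np
t=cv2.imread("pics/top0.png");s=cv2.imread("pics/scene0.png")
def tile(im,u,v,n=40,k=6):
    c=cv2.resize(im[v:v+n,u:u+n],None,fx=k,fy=k,interpolation=cv2.INTER_CUBIC)
    for i in range(0,n,10):
        cv2.line(c,(i*k,0),(i*k,5),(0,0,255),1);cv2.line(c,(0,i*k),(5,i*k),(0,0,255),1)
        cv2.putText(c,str(u+i),(i*k,14),0,.35,(0,0,255));cv2.putText(c,str(v+i),(6,i*k+4),0,.35,(255,0,0))
    return c
A=np.hstack([tile(t,300,135),tile(t,266,206),tile(t,355,195)])
B=np.hstack([tile(s,328,206),tile(s,304,160),tile(s,233,226)])
cv2.imwrite("pics/tiles.png",np.vstack([A,B]))
E
```

```text
(no output)
```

View pics/tiles.png

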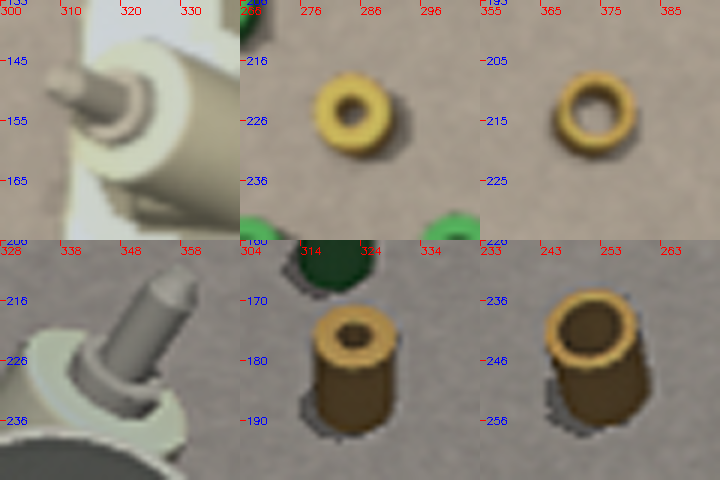

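Left bushing at top (284.5,224) and scene (323,176) has a small bore, so it is the narrow one. The right one at top (374,213.5) and scene (251.5,240.5) is wide. The shaft tip is at top (310,148.5) and scene (357.5,213). I'll triangulate and fit the mill pose.

```bash
cat > h.py <<'E'
from rig import ctrl
import cv2,numpy as np
from scipy.optimize import least_squares
from scipy.spatial.transform import Rotation as Ro
C={n:ctrl.calibration(n) for n in("scene","top")}
def K(c): return np.array([[c["fx"],0,c["cx"]],[0,c["fy"],c["cy"]],[0,0,1]])
def proj(n,P):
    c=C[n];return cv2.projectPoints(np.array(P,float).reshape(-1,3),c["rvec"],c["tvec"],K(c),None)[0][:,0]
def tri(s,t):
    P=[K(C[n])@np.c_[cv2.Rodrigues(C[n]["rvec"])[0],C[n]["tvec"]] for n in("scene","top")]
    X=cv2.triangulatePoints(P[0],P[1],np.array(s,float).reshape(2,1),np.array(t,float).reshape(2,1))[:,0];return X[:3]/X[3]
def atz(n,uv,z):
    c=C[n];R=cv2.Rodrigues(c["rvec"])[0];o=-R.T@c["tvec"];d=R.T@np.linalg.inv(K(c))@[*uv,1];return o+d*(z-o[2])/d[2]
def delta(p,q,cp,cq):  # target pose (pos, Rotation) from current pos/Rotation -> travel mm, turn
    return (cq.inv().apply(np.array(p)-cp)*1e3).round(1),(cq.inv()*q).as_rotvec().round(4)
def rot(q): return Ro.from_quat(np.r_[q[1:],q[0]])
E
python3 - <<'E'
from h import *
o=-.4
print("L",tri((323+o,175.9+o),(284.7+o,224.3+o)));print("R",tri((251.5+o,240.75+o),(374.2+o,213.5+o)))
tipS,tipT=(357.5+o,213.2+o),(310.3+o,148.7+o);fS,fT=(349.2+o,228.2+o),(319.2+o,152+o)
print("tip",tri(tipS,tipT),"foot",tri(fS,fT))
def model(p):
    x,y,yaw,h=p;R=Ro.from_euler('z',yaw).as_matrix();a=np.radians(35);M=np.array([x,y,0])
    foot=np.array([-.05,0,.13]);ax=np.array([-np.sin(a),0,np.cos(a)])
    w=lambda P:R@np.array(P)+M
    return w(foot),w(foot+.046*ax),R@ax,[w([.095,-.07,h]),w([.095,.15,h]),w([-.075,.15,h])],[w([-.075,-.07,h]),w([.095,-.07,h])]
def res(p):
    f,t,a,cs,ct=model(p);r=[]
    r+=list(3*(proj("scene",t)[0]-tipS))+list(3*(proj("top",t)[0]-tipT))+list(1.5*(proj("scene",f)[0]-fS))+list(1.5*(proj("top",f)[0]-fT))
    r+=list((proj("scene",cs)-[(284,268),(343,328),(392,290)]).ravel())+list((proj("top",ct)-[(311,183),(366,187)]).ravel());return np.array(r)
s=least_squares(res,[.45,0,-1.57,.01],loss="soft_l1");print(s.x,res(s.x).round(1));m=model(s.x);print(m[:3])
for lab in("tray","bin","done_1","mill"):
    for n in("top","scene"):
        for d in ctrl.cut_out(lab,n)[:4]:
            mk=d["pixels"].astype(np.uint8);r=cv2.minAreaRect(cv2.findNonZero(mk));print(lab,n,round(d["confidence"],2),np.round(d["bbox"],1),np.round(r[0],1),np.round(r[1],1),round(r[2],1))
            if n=="top" and lab in("tray","bin"): print(np.array([atz(n,c,.02 if lab=="tray" else .036) for c in cv2.boxPoints(r)]).round(3).tolist(), atz(n,r[0],.02).round(3))
E
```

```text
L [0.41783486 0.12485319 0.04794726]
R [ 0.45010425 -0.13874358  0.04513485]
tip [0.61656755 0.04679209 0.16159983] foot [0.61676246 0.02293804 0.12534865]
[ 0.61400745 -0.02951141 -1.60224414  0.01112343] [ 0.3 -4.9 -0.3 -1.6 -2.  -1.1  1.1 -0.1 -2.7 -0.3 -0.9  9.1  4.6  0.2
  0.3  0.5  1.1 -1.9]
(array([0.61557958, 0.02046386, 0.13      ]), array([0.61640918, 0.04683533, 0.16768099]), array([0.01803475, 0.57329284, 0.81915204]))
tray top 0.87 [433.8 202.1  38.8  70.7] [433.5 202. ] [70. 41.] 90.0
[[0.595, -0.262, 0.02], [0.595, -0.386, 0.02], [0.382, -0.377, 0.02], [0.382, -0.256, 0.02]] [ 0.487 -0.32   0.02 ]
tray scene 0.95 [200.8 309.5  96.3 100.8] [199.9 307.2] [87.7 60.3] 55.3
tray scene 0.6 [181.6 285.9  22.4  21.7] [182.6 283.8] [23.6 16.8] 53.1
bin top 0.65 [220.8 189.2  49.4  51.3] [220.4 187.1] [45.4 45.2] 8.6
[[0.473, 0.396, 0.036], [0.611, 0.381, 0.036], [0.589, 0.244, 0.036], [0.453, 0.261, 0.036]] [0.534 0.324 0.02 ]
bin top 0.2 [434.4 200.8  16.1  15.9] [433.8 199.8] [12.  15.6] 45.0
[[0.488, -0.289, 0.036], [0.521, -0.323, 0.036], [0.495, -0.347, 0.036], [0.462, -0.313, 0.036]] [ 0.494 -0.321  0.02 ]
bin scene 0.74 [402.2 169.4  66.6  57.1] [403.5 168.7] [49.4 54.9] 56.3
done_1 top 0.6 [434.6 224.7  13.9  14.2] [435.5 221.5] [13. 15.] 90.0
done_1 top 0.47 [432.2 200.9  15.1  12.9] [433.5 199.5] [11.3 14.1] 45.0
done_1 scene 0.88 [199.  302.9  21.6  24.9] [198.7 302.4] [23.7 17.9] 63.4
done_1 scene 0.82 [182.2 285.2  21.3  20.2] [182.1 283.7] [23.7 17.4] 63.4
done_1 scene 0.42 [252.1 243.4  18.3  17.1] [252.4 245. ] [22.6 15.8] 76.0
done_1 scene 0.26 [188.1 235.4  29.3  26.2] [186. 236.] [28. 28.] 90.0
mill top 0.9 [349.  139.2  74.8  94. ] [342.9 138.6] [ 64.4 101.4] 13.7
mill scene 0.83 [340.4 274.5 110.4 125.8] [346.6 271.4] [93.3 96.1] 50.4
```

```bash
cat >> h.py <<'E'
D=Ro.from_matrix(np.array([[0,1,0],[1,0,0],[0,0,-1.]]).T)
ax=np.array([.018,.573,.819]);ax/=np.linalg.norm(ax)
yy=np.array([1,-.0314,0]);yy/=np.linalg.norm(yy)
S=Ro.from_matrix(np.array([np.cross(yy,-ax),yy,-ax]).T)
foot=np.array([.6156,.0207,.130])
def st():
    s=ctrl.read_state();print("t",round(s["time"],2),"p",s["position"].round(4),"q",s["joint_positions"].round(2),"F",s["contact_force"].round(1),"w",round(s["grip_width"],4),"gf",round(s["gripper_force"],1));return s["position"],rot(s["tool_rot"])
E
python3 -c "
from h import *
p,q=st();print(delta([.450,-.139,.15],D,p,q))"
```

```text
t 0.5 p [ 0.1503 -0.6066  0.2227] q [-1.35  0.42  1.63  0.    1.09 -0.02] F [0.5 0.2 0. ] w 0.088 gf 0.0
(array([ 403.3, -381.9,   72.7]), array([-0.   , -0.   , -1.328]))
```

{"op": "step_arm", "data": {"commands": [{"grip": 70,"travel": [403,-382,73],"turn": [0,0,-1.328]},{"grip": 70,"travel": [403,-382,73],"turn": [0,0,-1.328]},{"grip": 70,"travel": [403,-382,73],"turn": [0,0,-1.328]},{"grip": 70,"travel": [403,-382,73],"turn": [0,0,-1.328]},{"grip": 70,"travel": [403,-382,73],"turn": [0,0,-1.328]}], "squeeze": 20}}

```text
time: 1.12
position: [0.3182, -0.3442, 0.182]
tool_rot: [0.001, 0.829, 0.559, 0.0]
contact_force: [1.8, -0.3, 0.4]
grip_width: 0.0615
gripper_force: 0.0
```

```bash
python3 -c "
from h import *
p,q=st();print(delta([.450,-.139,.15],D,p,q))"
```

```text
t 1.12 p [ 0.3182 -0.3442  0.182 ] q [-0.85  0.25  2.    0.    0.89 -0.47] F [ 1.8 -0.3  0.4] w 0.0615 gf 0.0
(array([239.7,  45.1,  32. ]), array([ 0.0009,  0.0005, -0.3849]))
```

{"op": "step_arm", "data": {"commands": [{"grip": 70,"travel": [240,45,32],"turn": [0,0,-0.385]},{"grip": 70,"travel": [240,45,32],"turn": [0,0,-0.385]},{"grip": 70,"travel": [240,45,32],"turn": [0,0,-0.385]},{"grip": 70,"travel": [240,45,32],"turn": [0,0,-0.385]},{"grip": 70,"travel": [240,45,32],"turn": [0,0,-0.385]}]}}

```text
time: 1.75
position: [0.4519, -0.1379, 0.1497]
tool_rot: [-0.0, 0.707, 0.707, 0.0]
contact_force: [-0.7, -0.6, 0.4]
grip_width: 0.0616
gripper_force: 0.0
```

```bash
python3 -c "
from h import *
ctrl.read_camera('top')
p,q=st();print(delta([.450,-.139,.013],D,p,q))"
```

```text
t 1.8 p [ 0.4509 -0.1394  0.1498] q [-0.33  0.31  2.02 -0.    0.82 -0.32] F [-0.3 -0.9  0.3] w 0.0614 gf 0.0
(array([  0.4,  -0.9, 136.8]), array([-0.0003,  0.    , -0.0014]))
```

{"op": "step_arm", "data": {"commands": [{"grip": 70,"travel": [0,-1,60],"turn": [0,0,0]},{"grip": 70,"travel": [0,-1,110],"turn": [0,0,0]},{"grip": 70,"travel": [0,-1,137],"turn": [0,0,0]},{"grip": 70,"travel": [0,-1,137],"turn": [0,0,0]},{"grip": 0,"travel": [0,-1,137],"turn": [0,0,0]}], "squeeze": 20}}

```text
time: 2.42
position: [0.4496, -0.1419, 0.0139]
tool_rot: [0.001, 0.71, 0.705, 0.0]
contact_force: [-0.1, 0.4, 0.7]
grip_width: 0.055
gripper_force: 0.0
```

{"op": "step_arm", "data": {"commands": [{"grip": 0,"travel": [0,0,0],"turn": [0,0,0]},{"grip": 0,"travel": [0,0,0],"turn": [0,0,0]},{"grip": 0,"travel": [0,0,-60],"turn": [0,0,0]},{"grip": 0,"travel": [0,0,-120],"turn": [0,0,0]},{"grip": 0,"travel": [0,0,-170],"turn": [0,0,0]}]}}

```text
time: 3.05
position: [0.4492, -0.1408, 0.1854]
tool_rot: [0.001, 0.709, 0.705, 0.0]
contact_force: [1.0, -0.9, -3.1]
grip_width: 0.0387
gripper_force: 20.0
```

```bash
python3 -c "
from h import *
p,q=st()
g=.032 # grasp TCP height above bushing bottom ~.013
for d in(.075,.055): 
  t=foot+ax*(d+.013);print(t);print(delta(t,S,p,q))"
```

```text
t 3.05 p [ 0.4492 -0.1408  0.1854] q [-0.33  0.25  1.99  0.    0.9  -0.32] F [ 1.  -0.9 -3.1] w 0.0387 gf 20.0
[0.61718446 0.07113878 0.20209313]
(array([212.8, 166.9, -16.6]), array([ 0.0091, -0.6103,  0.0249]))
[0.61682436 0.05967542 0.18570832]
(array([ 2.013e+02,  1.666e+02, -2.000e-01]), array([ 0.0091, -0.6103,  0.0249]))
```

```bash
python3 -c "
from h import *
p,q=st()
print(delta([.47,.11,.265],S,p,q),delta(foot+ax*.163,S,p,q))"
```

```text
t 3.05 p [ 0.4492 -0.1408  0.1854] q [-0.33  0.25  1.99  0.    0.9  -0.32] F [ 1.  -0.9 -3.1] w 0.0387 gf 20.0
(array([250.8,  19.6, -79.7]), array([ 0.0091, -0.6103,  0.0249])) (array([255.8, 168.1, -78.1]), array([ 0.0091, -0.6103,  0.0249]))
```

{"op": "step_arm", "data": {"commands": [{"grip": 0,"travel": [50,4,-20],"turn": [0,0,0]},{"grip": 0,"travel": [105,8,-40],"turn": [0,-0.15,0]},{"grip": 0,"travel": [160,12,-60],"turn": [0,-0.3,0.01]},{"grip": 0,"travel": [210,18,-80],"turn": [0.005,-0.45,0.02]},{"grip": 0,"travel": [251,20,-80],"turn": [0.009,-0.61,0.025]}]}}

```text
time: 3.68
position: [0.4717, 0.1131, 0.2658]
tool_rot: [0.212, 0.685, 0.663, -0.214]
contact_force: [1.4, 0.0, -3.2]
grip_width: 0.0382
gripper_force: 20.0
```

```bash
python3 -c "
from h import *
p,q=st()
print(delta([.47,.11,.265],S,p,q),delta(foot+ax*.163,S,p,q),delta(foot+ax*.093,S,p,q))"
```

```text
t 3.67 p [0.4717 0.1131 0.2658] q [ 0.53  0.34  1.79 -0.52  1.39  0.76] F [ 1.4  0.  -3.2] w 0.0382 gf 20.0
(array([-2.1, -1.6,  2.4]), array([ 0.0058,  0.0016, -0.0026])) (array([  6.3, 146.7,  -0.6]), array([ 0.0058,  0.0016, -0.0026])) (array([  6.4, 146.3,  69.4]), array([ 0.0058,  0.0016, -0.0026]))
```

{"op": "step_arm", "data": {"commands": [{"grip": 0,"travel": [2,60,0],"turn": [0.006,0,0]},{"grip": 0,"travel": [4,110,0],"turn": [0.006,0,0]},{"grip": 0,"travel": [6,146.5,10],"turn": [0.006,0,0]},{"grip": 0,"travel": [6.3,146.5,50],"turn": [0.006,0.002,-0.003]},{"grip": 0,"travel": [6.3,146.5,72],"turn": [0.006,0.002,-0.003]}]}}

```text
time: 4.3
position: [0.6149, 0.0684, 0.1983]
tool_rot: [0.205, 0.685, 0.664, -0.219]
contact_force: [0.1, -0.0, -2.7]
grip_width: 0.0384
gripper_force: 20.0
```

```bash
cat > look.py <<'E'
from h import *
import sys
t=ctrl.read_camera("top");s=ctrl.read_camera("scene");p,q=st()
def tile(im,u,v,w=66,hh=70,k=6):
    c=cv2.resize(im[v:v+hh,u:u+w],None,fx=k,fy=k,interpolation=cv2.INTER_CUBIC)
    for i in range(0,w,10): cv2.putText(c,str(u+i),(i*k,10),0,.35,(0,0,255))
    for i in range(0,hh,10): cv2.putText(c,str(v+i),(0,i*k+4),0,.35,(255,0,0))
    return c
A,B=[(t,285,115),(s,325,170)]
cv2.imwrite(sys.argv[1],np.hstack([tile(*A),tile(*B)]))
# in shaft frame
Sf=np.array([np.cross(yy,ax),yy,ax]); print("tcp in shaft",(Sf@(p-foot)*1e3).round(1),"axis err",(S.inv()*q).as_rotvec().round(3))
E
python3 look.py pics/l1.png
```

```text
t 4.4 p [0.614  0.0678 0.198 ] q [ 0.36  0.58  1.58 -0.58  1.31  0.63] F [-0.1  0.5 -2.7] w 0.0384 gf 20.0
tcp in shaft [ 0.4 -3.1 82.7] axis err [ 0.012  0.001 -0.005]
```

View pics/l1.png

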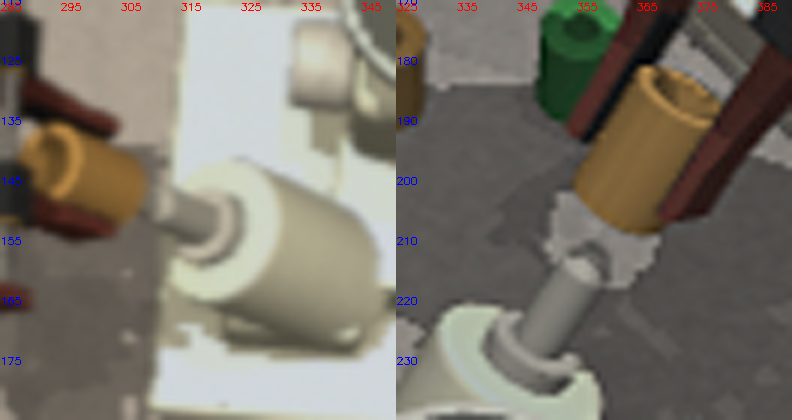

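```bash
python3 - <<'E'
from h import *
ps=[]
for i in range(4):
    t=ctrl.read_camera("top");s=ctrl.read_state();ps.append(s["position"])
ps=np.array(ps);print(ps.round(4));p=ps.mean(0);q=rot(s["tool_rot"]);z=q.apply([0,0,1])
for n in("top","scene"):
    print(n,"bush bottom",proj(n,p+z*.013).round(1),"top",proj(n,p-z*.037).round(1),"tip",proj(n,foot+ax*.046).round(1),"foot",proj(n,foot).round(1))
Sf=np.array([np.cross(yy,ax),yy,ax]); print((Sf@(p-foot)*1e3).round(1))
for n,im in(("top",ctrl.read_camera("top")),("scene",ctrl.read_camera("scene"))):
    m=cv2.inRange(cv2.cvtColor(im,cv2.COLOR_BGR2HSV),(8,100,60),(28,255,255))
    u=proj(n,p-z*.012)[0]; k=np.zeros_like(m);cv2.circle(k,tuple(int(a) for a in u),16,255,-1);m&=k
    M=cv2.moments(m,True);print(n,M["m00"],M["m10"]/M["m00"],M["m01"]/M["m00"],"pred centre",u,cv2.minAreaRect(cv2.findNonZero(m)))
E
```

```text
[[0.615  0.0688 0.1995]
 [0.6158 0.0695 0.2005]
 [0.6163 0.0699 0.2011]
 [0.6165 0.0701 0.2014]]
top bush bottom [[303.9 145.9]] top [[292.4 141.4]] tip [[309.7 147.8]] foot [[319.4 151.5]]
scene bush bottom [[362.6 201.2]] top [[374.  182.7]] tip [[357.3 211.1]] foot [[347.6 227. ]]
[ 0.5 -1.3 85.9]
top 253.0 297.79446640316206 142.70750988142294 pred centre [298.24698983 143.71992106] ((295.50225830078125, 145.04751586914062), (20.98738670349121, 21.59279441833496), 42.273685455322266)
scene 412.0 368.128640776699 192.86650485436894 pred centre [368.26476363 192.0495861 ] ((366.1000061035156, 191.8000030517578), (21.466251373291016, 27.280027389526367), 26.56505012512207)
```

The bushing is in line with the shaft in both views (bottom end near top (307,147.5) and scene (361.5,204.5), the shaft tip lying on its extended axis). Sliding down.

{"op": "step_arm", "data": {"commands": [{"grip": 0,"travel": [0,0.5,15],"turn": [0,0,0]},{"grip": 0,"travel": [0,0.5,28],"turn": [0,0,0]},{"grip": 0,"travel": [0,0.5,38],"turn": [0,0,0]},{"grip": 0,"travel": [0,0.5,46],"turn": [0,0,0]},{"grip": 0,"travel": [0,0.5,52],"turn": [0,0,0]}]}}

```text
time: 5.32
position: [0.615, 0.0392, 0.1569]
tool_rot: [0.205, 0.685, 0.664, -0.218]
contact_force: [-0.1, 0.6, -3.0]
grip_width: 0.0382
gripper_force: 20.0
```

```bash
cat > chk.py <<'E'
from h import *
ctrl.read_camera("top");ctrl.read_camera("top");p,q=st()
Sf=np.array([np.cross(yy,ax),yy,ax]); print("tcp in shaft",(Sf@(p-foot)*1e3).round(1),"F",(Sf@ctrl.read_state()["contact_force"]).round(1),"axis err",(S.inv()*q).as_rotvec().round(3))
E
python3 chk.py
```

```text
t 5.42 p [0.6148 0.0391 0.1569] q [ 0.32  0.62  1.62 -0.61  1.21  0.65] F [-0.2  0.2 -2.3] w 0.0385 gf 20.0
tcp in shaft [ 0.3 -1.4 32.6] F [-1.5 -0.2 -1.8] axis err [ 0.008  0.002 -0.004]
```

{"op": "step_arm", "data": {"commands": [{"grip": 0,"travel": [0,1,6],"turn": [0,0,0]},{"grip": 0,"travel": [0,1,10],"turn": [0,0,0]},{"grip": 0,"travel": [0,1,13],"turn": [0,0,0]},{"grip": 0,"travel": [0,1,15],"turn": [0,0,0]},{"grip": 0,"travel": [0,1,17],"turn": [0,0,0]}]}}

```text
time: 6.05
position: [0.6157, 0.0298, 0.1435]
tool_rot: [0.206, 0.685, 0.664, -0.218]
contact_force: [-0.4, 0.2, -2.5]
grip_width: 0.0384
gripper_force: 20.0
```

```bash
python3 chk.py
```

```text
t 6.15 p [0.6156 0.0298 0.1434] q [ 0.3   0.63  1.63 -0.62  1.19  0.66] F [-1.2  0.3 -2.8] w 0.0382 gf 20.0
tcp in shaft [ 0.2 -0.3 16.2] F [-1.8 -1.2 -2.1] axis err [ 0.007  0.003 -0.004]
```

{"op": "step_arm", "data": {"commands": [{"grip": 0,"travel": [0,0,1],"turn": [0,0,0]},{"grip": 0,"travel": [0,0,1.5],"turn": [0,0,0]},{"grip": 0,"travel": [0,0,2],"turn": [0,0,0]},{"grip": 0,"travel": [0,0,2.5],"turn": [0,0,0]},{"grip": 0,"travel": [0,0,2.5],"turn": [0,0,0]}]}}

```text
time: 6.78
position: [0.6159, 0.0294, 0.1429]
tool_rot: [0.206, 0.685, 0.664, -0.217]
contact_force: [-3.8, 7.5, 9.2]
grip_width: 0.0384
gripper_force: 20.0
```

```bash
python3 chk.py
```

```text
t 6.88 p [0.6158 0.0294 0.1429] q [ 0.3   0.63  1.63 -0.62  1.18  0.66] F [-2.9  7.3  7.9] w 0.0382 gf 20.0
tcp in shaft [ 0.2 -0.  15.5] F [-1.4 -3.1 10.6] axis err [ 0.006  0.003 -0.003]
```

The bushing is seated on the shoulder at 10.6 N, with the TCP 15.5 mm above it, so it fits. Retreating to the tray.

{"op": "step_arm", "data": {"commands": [{"grip": 0,"travel": [0,0,-10],"turn": [0,0,0]},{"grip": 0,"travel": [0,0,-30],"turn": [0,0,0]},{"grip": 0,"travel": [0,0,-65],"turn": [0,0,0]},{"grip": 0,"travel": [0,0,-105],"turn": [0,0,0]},{"grip": 0,"travel": [0,0,-140],"turn": [0,0,0]}]}}

```text
time: 7.5
position: [0.6193, 0.1098, 0.2584]
tool_rot: [0.206, 0.685, 0.665, -0.217]
contact_force: [0.7, 0.3, -2.5]
grip_width: 0.038
gripper_force: 20.0
```

```bash
cat >> h.py <<'E'
T=Ro.from_matrix(np.array([[1,0,0],[0,-1,0],[0,0,-1.]]).T)
E
python3 -c "
from h import *
p,q=st()
for u in((434.6,221.5),(433.5,200)): print('done',atz('top',u,.054))
print(delta([.47,.0,.26],D,p,q),delta([.548,-.32,.2],T,[.47,0,.26],D))"
```

```text
t 7.5 p [0.6193 0.1098 0.2584] q [ 0.41  0.54  1.49 -0.54  1.43  0.61] F [ 0.7  0.3 -2.5] w 0.038 gf 20.0
done [ 0.42412358 -0.3143474   0.054     ]
done [ 0.48773909 -0.31346298  0.054     ]
(array([ -94.4, -145.7,   64.9]), array([-0.0163,  0.6071, -0.0291])) (array([-320.,   78.,   60.]), array([0.    , 0.    , 1.5708]))
```

{"op": "step_arm", "data": {"commands": [{"grip": 0,"travel": [-5,-60,0],"turn": [0,0,0]},{"grip": 0,"travel": [-30,-110,15],"turn": [-0.004,0.15,-0.01]},{"grip": 0,"travel": [-60,-146,40],"turn": [-0.008,0.3,-0.015]},{"grip": 0,"travel": [-94,-146,65],"turn": [-0.012,0.45,-0.02]},{"grip": 0,"travel": [-94,-146,65],"turn": [-0.016,0.607,-0.029]}]}}

```text
time: 8.12
position: [0.469, -0.0023, 0.2597]
tool_rot: [-0.0, 0.707, 0.707, 0.002]
contact_force: [-0.7, 0.2, -3.3]
grip_width: 0.0383
gripper_force: 20.0
```

```bash
python3 -c "
from h import *
p,q=st();print(delta([.548,-.317,.2],T,p,q))"
```

```text
t 8.12 p [ 0.469  -0.0023  0.2597] q [-0.03  0.14  1.93  0.    1.07 -0.03] F [-0.7  0.2 -3.3] w 0.0383 gf 20.0
(array([-314.8,   79.1,   58.9]), array([-7.00e-04, -4.10e-03,  1.57e+00]))
```

{"op": "step_arm", "data": {"commands": [{"grip": 0,"travel": [-60,10,0],"turn": [0,0,0.18]},{"grip": 0,"travel": [-120,20,0],"turn": [0,0,0.36]},{"grip": 0,"travel": [-180,35,0],"turn": [0,0,0.54]},{"grip": 0,"travel": [-240,50,0],"turn": [0,0,0.72]},{"grip": 0,"travel": [-295,70,0],"turn": [0,0,0.9]}]}}

```text
time: 8.75
position: [0.5395, -0.2982, 0.259]
tool_rot: [0.0, 0.945, 0.326, -0.001]
contact_force: [1.0, 0.4, -2.4]
grip_width: 0.038
gripper_force: 20.0
```

```bash
python3 -c "
from h import *
p,q=st();print(delta([.549,-.317,.1],T,p,q))"
```

```text
t 8.75 p [ 0.5395 -0.2982  0.259 ] q [-0.52  0.37  1.62 -0.    1.15  0.38] F [ 1.   0.4 -2.4] w 0.038 gf 20.0
(array([ -3.9,  20.6, 159.1]), array([0.0009, 0.0013, 0.6646]))
```

{"op": "step_arm", "data": {"commands": [{"grip": 0,"travel": [-4,20.6,10],"turn": [0,0,0.18]},{"grip": 0,"travel": [-4,20.6,30],"turn": [0,0,0.36]},{"grip": 0,"travel": [-4,20.6,80],"turn": [0,0,0.53]},{"grip": 0,"travel": [-4,20.6,130],"turn": [0,0,0.665]},{"grip": 0,"travel": [-4,20.6,159],"turn": [0,0,0.665]}]}}

```text
time: 9.38
position: [0.5479, -0.314, 0.0971]
tool_rot: [-0.0, 1.0, 0.002, -0.002]
contact_force: [0.1, -0.1, -2.0]
grip_width: 0.0381
gripper_force: 20.0
```

```bash
python3 - <<'E'
from h import *
im=ctrl.read_camera("top");sc=ctrl.read_camera("scene");p,q=st();print(delta([.549,-.317,.022],T,p,q))
a=cv2.resize(im[150:250,390:480],None,fx=5,fy=5);b=cv2.resize(sc[230:360,140:260],None,fx=3.3,fy=500/130)
cv2.imwrite("pics/tray1.png",np.hstack([a[:500],b[:500]])[:,:800])
E
```

```text
t 9.47 p [ 0.5468 -0.3134  0.0961] q [-0.54  0.59  1.69 -0.    0.87  1.03] F [-0.7  0.1 -1.7] w 0.0385 gf 20.0
(array([ 2.7,  3.8, 74.1]), array([-0.0024,  0.007 ,  0.0063]))
```

View pics/tray1.png

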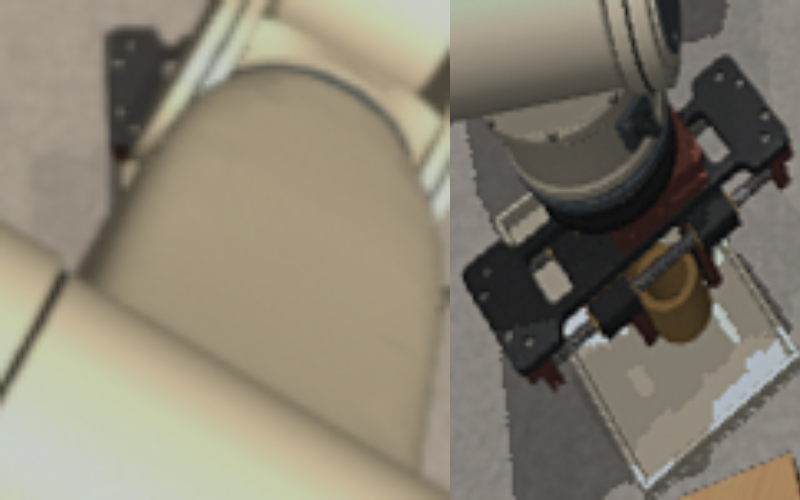

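The bushing hangs over the tray's free end, clear of the carton at the lower right. The top view is blocked by the arm. Lowering.

{"op": "step_arm", "data": {"commands": [{"grip": 0,"travel": [3,3,30],"turn": [0,0.006,0.006]},{"grip": 0,"travel": [3,3,55],"turn": [0,0.006,0.006]},{"grip": 0,"travel": [3,3,68],"turn": [0,0.006,0.006]},{"grip": 0,"travel": [3,3,73],"turn": [0,0.006,0.006]},{"grip": 0,"travel": [3,3,75],"turn": [0,0.006,0.006]}]}}

```text
time: 10.1
position: [0.5523, -0.3183, 0.0249]
tool_rot: [0.001, 1.0, -0.0, 0.003]
contact_force: [-0.6, -0.1, -2.6]
grip_width: 0.0386
gripper_force: 20.0
```

```bash
python3 chk.py
```

```text
t 10.2 p [ 0.5521 -0.3183  0.0248] q [-0.54  0.7   1.69  0.    0.74  1.03] F [-0.4  0.3 -2.8] w 0.0382 gf 20.0
tcp in shaft [ 218.9  -52.8 -281.6] F [-1.9 -0.5 -2.2] axis err [0.464 0.487 1.49 ]
```

{"op": "step_arm", "data": {"commands": [{"grip": 0,"travel": [-2,0,2],"turn": [0,0,0]},{"grip": 0,"travel": [-2,0,3.5],"turn": [0,0,0]},{"grip": 0,"travel": [-2,0,5],"turn": [0,0,0]},{"grip": 0,"travel": [-2,0,6],"turn": [0,0,0]},{"grip": 0,"travel": [-2,0,6],"turn": [0,0,0]}]}}

```text
time: 10.82
position: [0.5497, -0.318, 0.0182]
tool_rot: [0.0, 1.0, -0.0, 0.002]
contact_force: [-0.4, 0.6, 0.9]
grip_width: 0.0384
gripper_force: 20.0
```

```bash
python3 chk.py
```

```text
t 10.93 p [ 0.5498 -0.318   0.0183] q [-0.54  0.71  1.7   0.    0.73  1.03] F [-1.   1.6  1.7] w 0.0384 gf 20.0
tcp in shaft [ 215.   -55.2 -286.9] F [-0.3 -1.1  2.3] axis err [0.465 0.487 1.49 ]
```

Contact on the tray floor. Release, then raise.

{"op": "step_arm", "data": {"commands": [{"grip": 65,"travel": [0,0,0],"turn": [0,0,0]},{"grip": 65,"travel": [0,0,0],"turn": [0,0,0]},{"grip": 65,"travel": [0,0,0],"turn": [0,0,0]},{"grip": 65,"travel": [0,0,0],"turn": [0,0,0]},{"grip": 65,"travel": [0,0,-40],"turn": [0,0,0]}]}}

```text
time: 11.55
position: [0.5473, -0.3167, 0.0556]
tool_rot: [-0.001, 1.0, -0.0, -0.0]
contact_force: [0.2, 0.2, -0.7]
grip_width: 0.0573
gripper_force: 0.0
```

{"op": "step_arm", "data": {"commands": [{"grip": 65,"travel": [0,0,-50],"turn": [0,0,0]},{"grip": 65,"travel": [0,0,-110],"turn": [0,0,0]},{"grip": 65,"travel": [0,0,-170],"turn": [0,0,-0.18]},{"grip": 65,"travel": [-40,-60,-190],"turn": [0,0,-0.36]},{"grip": 65,"travel": [-70,-110,-190],"turn": [0,0,-0.54]}]}}

```text
time: 12.18
position: [0.4827, -0.2139, 0.249]
tool_rot: [0.002, 0.963, 0.269, 0.004]
contact_force: [0.2, 1.4, -0.5]
grip_width: 0.0573
gripper_force: 0.0
```

```bash
python3 -c "
from h import *
sc=ctrl.read_camera('scene');cv2.imwrite('pics/tray2.png',cv2.resize(sc[230:360,140:300],None,fx=4,fy=4))
p,q=st();print(delta([.418,.125,.15],D,p,q))"
```

```text
t 12.22 p [ 0.4766 -0.2078  0.2472] q [-0.44  0.24  1.84  0.    1.07  0.58] F [-5.2  4.8 -1.8] w 0.0571 gf 0.0
(array([ 124.7, -313.8,   98.1]), array([-1.0000e-03, -2.9000e-03, -1.0178e+00]))
```

View pics/tray2.png

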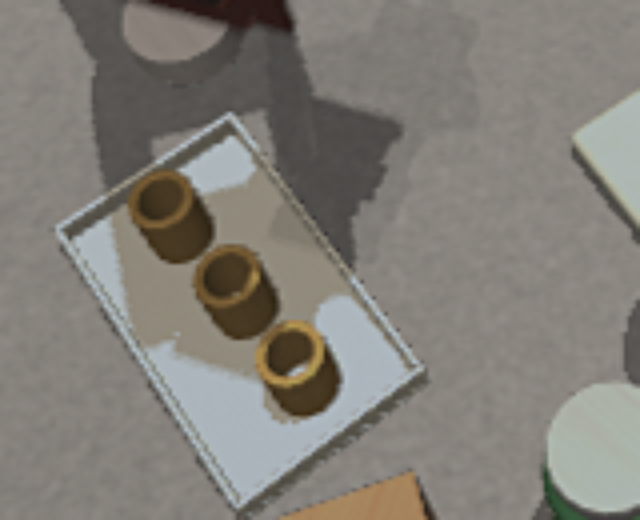

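All three bushings stand upright in the tray (the crop shows rims at (160,195), (230,272) and (291,353)). On to the left bushing.

{"op": "step_arm", "data": {"commands": [{"grip": 65,"travel": [22,-57,0],"turn": [0,0,-0.18]},{"grip": 65,"travel": [44,-112,0],"turn": [0,0,-0.36]},{"grip": 65,"travel": [66,-167,10],"turn": [0,0,-0.54]},{"grip": 65,"travel": [88,-222,20],"turn": [0,0,-0.72]},{"grip": 65,"travel": [110,-277,40],"turn": [0,0,-0.9]}]}}

```text
time: 12.85
position: [0.4353, 0.0816, 0.2073]
tool_rot: [0.003, 0.75, 0.661, 0.003]
contact_force: [1.2, 0.2, -0.5]
grip_width: 0.0572
gripper_force: 0.0
```

```bash
python3 -c "
from h import *
p,q=st();print(delta([.418,.125,.12],D,p,q))"
```

```text
t 12.85 p [0.4353 0.0816 0.2073] q [ 0.16  0.17  2.03 -0.    0.93  0.29] F [ 1.2  0.2 -0.5] w 0.0572 gf 0.0
(array([ 40.8, -23.3,  87.1]), array([ 7.500e-03, -1.000e-04, -1.261e-01]))
```

{"op": "step_arm", "data": {"commands": [{"grip": 65,"travel": [41,-23,40],"turn": [0.007,0,-0.126]},{"grip": 65,"travel": [41,-23,87],"turn": [0.007,0,-0.126]},{"grip": 65,"travel": [41,-23,87],"turn": [0.007,0,-0.126]},{"grip": 65,"travel": [41,-23,87],"turn": [0.007,0,-0.126]},{"grip": 65,"travel": [41,-23,87],"turn": [0.007,0,-0.126]}]}}

```text
time: 13.48
position: [0.4196, 0.1232, 0.1214]
tool_rot: [0.0, 0.71, 0.705, 0.001]
contact_force: [0.3, 0.1, 0.9]
grip_width: 0.0575
gripper_force: 0.0
```

```bash
python3 -c "
from h import *
p,q=st();print(delta([.418,.125,.013],D,p,q))"
```

```text
t 13.47 p [0.4196 0.1232 0.1214] q [0.26 0.32 2.11 0.   0.72 0.26] F [0.3 0.1 0.9] w 0.0575 gf 0.0
(array([  1.8,  -1.7, 108.4]), array([ 0.001 , -0.0005, -0.0069]))
```

{"op": "step_arm", "data": {"commands": [{"grip": 65,"travel": [2,-1.5,50],"turn": [0,0,-0.007]},{"grip": 65,"travel": [2,-1.5,85],"turn": [0,0,-0.007]},{"grip": 65,"travel": [2,-1.5,108],"turn": [0,0,-0.007]},{"grip": 65,"travel": [2,-1.5,108],"turn": [0,0,-0.007]},{"grip": 0,"travel": [2,-1.5,108],"turn": [0,0,-0.007]}], "squeeze": 18}}

```text
time: 14.1
position: [0.4175, 0.1254, 0.0129]
tool_rot: [-0.0, 0.707, 0.707, 0.0]
contact_force: [-0.6, -1.1, -0.2]
grip_width: 0.0504
gripper_force: 0.0
```

{"op": "step_arm", "data": {"commands": [{"grip": 0,"travel": [0,0,0],"turn": [0,0,0]},{"grip": 0,"travel": [0,0,0],"turn": [0,0,0]},{"grip": 0,"travel": [0,0,-60],"turn": [0,0,0]},{"grip": 0,"travel": [0,0,-120],"turn": [0,0,0]},{"grip": 0,"travel": [0,0,-180],"turn": [0,0,0]}]}}

```text
time: 14.72
position: [0.416, 0.1252, 0.1937]
tool_rot: [-0.001, 0.707, 0.708, -0.001]
contact_force: [1.9, -0.1, -4.6]
grip_width: 0.0382
gripper_force: 18.0
```

```bash
python3 -c "
from h import *
p,q=st()
print(delta([.47,.13,.265],S,p,q),delta(foot+ax*.163,S,p,q))"
```

```text
t 14.72 p [0.416  0.1252 0.1937] q [0.26 0.19 2.06 0.   0.9  0.26] F [ 1.9 -0.1 -4.6] w 0.0382 gf 18.0
(array([  4.7,  53.8, -71.5]), array([ 0.0076, -0.6102,  0.0325])) (array([-11.4, 202.3, -70.4]), array([ 0.0076, -0.6102,  0.0325]))
```

{"op": "step_arm", "data": {"commands": [{"grip": 0,"travel": [0,20,-30],"turn": [0,-0.15,0.005]},{"grip": 0,"travel": [0,45,-55],"turn": [0,-0.3,0.01]},{"grip": 0,"travel": [-2,80,-70],"turn": [0.005,-0.45,0.02]},{"grip": 0,"travel": [-5,125,-70],"turn": [0.008,-0.61,0.032]},{"grip": 0,"travel": [-9,175,-70],"turn": [0.008,-0.61,0.032]}]}}

```text
time: 15.35
position: [0.5922, 0.1188, 0.2598]
tool_rot: [0.209, 0.683, 0.665, -0.217]
contact_force: [0.6, 0.2, -4.3]
grip_width: 0.0384
gripper_force: 18.0
```

```bash
python3 -c "
from h import *
p,q=st()
print(delta(foot+ax*.093,S,p,q))"
```

```text
t 15.35 p [0.5922 0.1188 0.2598] q [ 0.44  0.5   1.54 -0.54  1.43  0.64] F [ 0.6  0.2 -4.3] w 0.0384 gf 18.0
(array([-5.3, 26.5, 69.2]), array([-0.0002,  0.0012,  0.0044]))
```

{"op": "step_arm", "data": {"commands": [{"grip": 0,"travel": [-5,24,10],"turn": [0,0,0.004]},{"grip": 0,"travel": [-5,25,45],"turn": [0,0,0.004]},{"grip": 0,"travel": [-5,25,69],"turn": [0,0,0.004]},{"grip": 0,"travel": [-5,25,69],"turn": [0,0,0.004]},{"grip": 0,"travel": [-5,25,69],"turn": [0,0,0.004]}]}}

```text
time: 15.98
position: [0.6159, 0.0729, 0.2085]
tool_rot: [0.21, 0.686, 0.663, -0.215]
contact_force: [1.1, -0.9, -3.7]
grip_width: 0.0386
gripper_force: 18.0
```

```bash
python3 chk.py; python3 look.py pics/l2.png
```

```text
t 16.07 p [0.6161 0.0731 0.2089] q [ 0.37  0.57  1.57 -0.58  1.31  0.64] F [ 0.1  0.3 -4. ] w 0.0384 gf 18.0
tcp in shaft [ 2.3 -1.1 94.7] F [-2.6  0.1 -3.1] axis err [-0.002  0.001  0.004]
t 16.18 p [0.616  0.073  0.2086] q [ 0.37  0.57  1.57 -0.58  1.31  0.64] F [ 0.4  0.1 -4.4] w 0.0383 gf 18.0
tcp in shaft [ 2.2 -1.2 94.4] axis err [-0.002  0.001  0.004]
```

View pics/l2.png

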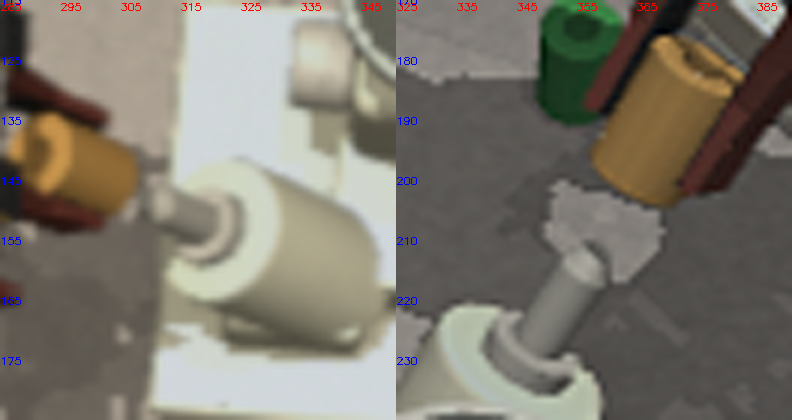

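```bash
python3 - <<'E'
from h import *
s=ctrl.read_state();q=rot(s["tool_rot"]);z=q.apply([0,0,1]);T0=ctrl.read_camera("top");S0=ctrl.read_camera("scene");p=(s["position"]+ctrl.read_state()["position"])/2
Sf=np.array([np.cross(yy,ax),yy,ax]);print((Sf@(p-foot)*1e3).round(1))
for n,im in(("top",T0),("scene",S0)):
    m=cv2.inRange(cv2.cvtColor(im,cv2.COLOR_BGR2HSV),(8,100,60),(28,255,255))
    c=p-z*.012;u=proj(n,c)[0]; k=np.zeros_like(m);cv2.circle(k,tuple(int(a) for a in u),16,255,-1);m&=k
    M=cv2.moments(m,True);print(n,M["m00"],(np.array([M["m10"],M["m01"]])/M["m00"]-u).round(2),"J px/mm x,y,z",[((proj(n,c+a*.001)[0]-u)).round(2) for a in Sf])
E
```

```text
[ 2.2 -1.3 94.2]
top 272.0 [-0.36 -0.84] J px/mm x,y,z [array([ 0.29, -0.05]), array([ 0.02, -0.36]), array([-0.23, -0.09])]
scene 428.0 [-0.75  0.53] J px/mm x,y,z [array([-0.26,  0.03]), array([0.33, 0.28]), array([ 0.23, -0.37])]
```

The narrow bushing is above the tip, within a couple of mm of the axis in both views. I'll correct x and descend gently.

{"op": "step_arm", "data": {"commands": [{"grip": 0,"travel": [2,-0.3,12],"turn": [0,0,0]},{"grip": 0,"travel": [2,-0.3,22],"turn": [0,0,0]},{"grip": 0,"travel": [2,-0.3,27],"turn": [0,0,0]},{"grip": 0,"travel": [2,-0.3,30],"turn": [0,0,0]},{"grip": 0,"travel": [2,-0.3,32],"turn": [0,0,0]}]}}

```text
time: 16.9
position: [0.6148, 0.0555, 0.1801]
tool_rot: [0.21, 0.686, 0.662, -0.215]
contact_force: [-0.2, 0.3, -4.0]
grip_width: 0.0382
gripper_force: 18.0
```

```bash
python3 chk.py
```

```text
t 17.0 p [0.6147 0.0555 0.1802] q [ 0.34  0.59  1.6  -0.6   1.26  0.66] F [-0.1  0.4 -4.6] w 0.0385 gf 18.0
tcp in shaft [ 0.3 -2.  61. ] F [-2.9 -0.1 -3.5] axis err [0.    0.    0.004]
```

{"op": "step_arm", "data": {"commands": [{"grip": 0,"travel": [0,0.5,1],"turn": [0,0,0]},{"grip": 0,"travel": [0,0.5,2],"turn": [0,0,0]},{"grip": 0,"travel": [0,0.5,3],"turn": [0,0,0]},{"grip": 0,"travel": [0,0.5,3],"turn": [0,0,0]},{"grip": 0,"travel": [0,0.5,3],"turn": [0,0,0]}]}}

```text
time: 17.62
position: [0.6153, 0.0541, 0.1778]
tool_rot: [0.21, 0.686, 0.663, -0.215]
contact_force: [-0.1, 2.7, -3.2]
grip_width: 0.0383
gripper_force: 18.0
```

```bash
python3 chk.py
```

```text
t 17.73 p [0.6153 0.054  0.1778] q [ 0.34  0.59  1.6  -0.6   1.25  0.66] F [ 0.8  1.4 -3.5] w 0.0384 gf 18.0
tcp in shaft [ 0.2 -1.3 58.3] F [-3.2  0.8 -2.1] axis err [-0.     0.001  0.004]
```

Slight contact beginning (about 1.5 N). A little further.

{"op": "step_arm", "data": {"commands": [{"grip": 0,"travel": [0,0,0.7],"turn": [0,0,0]},{"grip": 0,"travel": [0,0,1.4],"turn": [0,0,0]},{"grip": 0,"travel": [0,0,2],"turn": [0,0,0]},{"grip": 0,"travel": [0,0,2],"turn": [0,0,0]},{"grip": 0,"travel": [0,0,2],"turn": [0,0,0]}]}}

```text
time: 18.35
position: [0.6155, 0.0534, 0.1763]
tool_rot: [0.209, 0.686, 0.663, -0.215]
contact_force: [1.1, 5.9, 0.1]
grip_width: 0.0384
gripper_force: 18.0
```

```bash
python3 chk.py
```

```text
t 18.45 p [0.6155 0.0534 0.1764] q [ 0.34  0.6   1.61 -0.6   1.25  0.66] F [ 0.1  6.1 -0.5] w 0.0387 gf 18.0
tcp in shaft [-0.2 -1.1 56.7] F [-5.3 -0.1  3.1] axis err [-0.001  0.002  0.004]
```

{"op": "step_arm", "data": {"commands": [{"grip": 0,"travel": [0.8,0,0.5],"turn": [0,0,0]},{"grip": 0,"travel": [0.8,0,1],"turn": [0,0,0]},{"grip": 0,"travel": [0.8,0,1.5],"turn": [0,0,0]},{"grip": 0,"travel": [0.8,0,1.5],"turn": [0,0,0]},{"grip": 0,"travel": [0.8,0,1.5],"turn": [0,0,0]}]}}

```text
time: 19.08
position: [0.6155, 0.0532, 0.1747]
tool_rot: [0.209, 0.686, 0.663, -0.215]
contact_force: [0.1, 7.0, -0.3]
grip_width: 0.0383
gripper_force: 18.0
```

```bash
python3 chk.py
```

```text
t 19.18 p [0.6155 0.0532 0.1747] q [ 0.34  0.6   1.61 -0.6   1.25  0.66] F [ 1.   7.1 -0.5] w 0.0382 gf 18.0
tcp in shaft [-1.  -1.2 55.2] F [-6.1  0.7  3.7] axis err [-0.001  0.001  0.004]
```

{"op": "step_arm", "data": {"commands": [{"grip": 0,"travel": [1,0,0.5],"turn": [0,0,0]},{"grip": 0,"travel": [1.5,0,1],"turn": [0,0,0]},{"grip": 0,"travel": [1.5,0,1.2],"turn": [0,0,0]},{"grip": 0,"travel": [1.5,0,1.2],"turn": [0,0,0]},{"grip": 0,"travel": [1.5,0,1.2],"turn": [0,0,0]}]}}

```text
time: 19.8
position: [0.6154, 0.0534, 0.1732]
tool_rot: [0.21, 0.686, 0.662, -0.215]
contact_force: [-1.2, 6.1, 2.3]
grip_width: 0.0385
gripper_force: 18.0
```

```bash
python3 chk.py;  python3 look.py pics/l3.png
```

```text
t 19.9 p [0.6155 0.0534 0.1732] q [ 0.34  0.6   1.61 -0.6   1.24  0.66] F [-1.5  5.6  1.9] w 0.0382 gf 18.0
tcp in shaft [-2.  -1.1 54.1] F [-3.4 -1.7  4.7] axis err [-0.001  0.     0.004]
t 20.0 p [0.6154 0.0534 0.1732] q [ 0.34  0.6   1.61 -0.6   1.24  0.66] F [-0.1  5.8  3.3] w 0.0383 gf 18.0
tcp in shaft [-2.  -1.2 54.1] axis err [-0.001  0.     0.004]
```

View pics/l3.png

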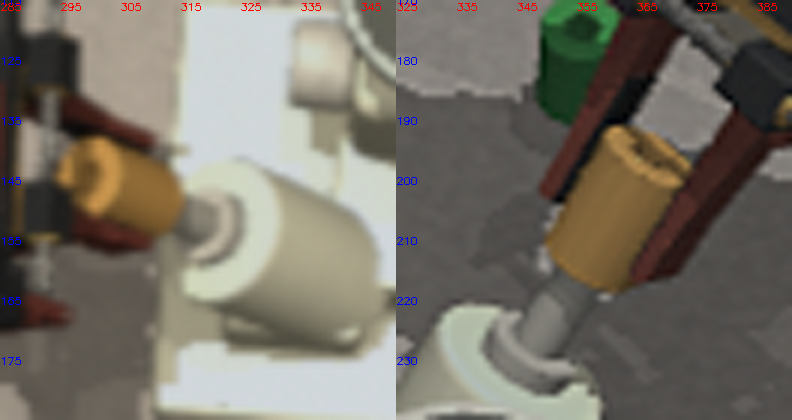

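The narrow bushing sits square on the shaft's tip, with the shaft visible between it and the shoulder (scene (345,222)). It is stopped at about 40 mm under roughly 8 N, so it goes to the bin.

{"op": "step_arm", "data": {"commands": [{"grip": 0,"travel": [-2,0,-8],"turn": [0,0,0]},{"grip": 0,"travel": [-2,0,-30],"turn": [0,0,0]},{"grip": 0,"travel": [-2,0,-70],"turn": [0,0,0]},{"grip": 0,"travel": [-2,0,-110],"turn": [0,0,0]},{"grip": 0,"travel": [-2,0,-110],"turn": [0,0,0]}]}}

```text
time: 20.62
position: [0.6182, 0.1156, 0.2664]
tool_rot: [0.211, 0.686, 0.663, -0.214]
contact_force: [0.0, -1.0, -4.3]
grip_width: 0.0387
gripper_force: 18.0
```

```bash
python3 -c "
from h import *
p,q=st()
print(delta([.532,.32,.2],D,p,q))"
```

```text
t 20.62 p [0.6182 0.1156 0.2664] q [ 0.42  0.53  1.49 -0.55  1.44  0.62] F [ 0.  -1.  -4.3] w 0.0387 gf 18.0
(array([202.9, -93.4, -61.3]), array([-0.0042,  0.6092, -0.034 ]))
```

{"op": "step_arm", "data": {"commands": [{"grip": 0,"travel": [45,-20,-25],"turn": [0,0.12,-0.005]},{"grip": 0,"travel": [90,-40,-45],"turn": [0,0.25,-0.01]},{"grip": 0,"travel": [135,-60,-60],"turn": [0,0.38,-0.02]},{"grip": 0,"travel": [175,-80,-61],"turn": [0,0.5,-0.03]},{"grip": 0,"travel": [203,-93,-61],"turn": [-0.004,0.609,-0.034]}]}}

```text
time: 21.25
position: [0.5291, 0.3181, 0.195]
tool_rot: [-0.002, 0.708, 0.707, -0.003]
contact_force: [-0.3, -0.0, -4.8]
grip_width: 0.0384
gripper_force: 18.0
```

```bash
python3 -c "
from h import *
p,q=st()
print(delta([.532,.32,.03],D,p,q))"
```

```text
t 21.25 p [0.5291 0.3181 0.195 ] q [0.52 0.45 1.66 0.   1.04 0.52] F [-0.3 -0.  -4.8] w 0.0384 gf 18.0
(array([  2.1,   4.1, 165. ]), array([-0.0074,  0.001 , -0.0011]))
```

{"op": "step_arm", "data": {"commands": [{"grip": 0,"travel": [2,3,50],"turn": [-0.005,0,0]},{"grip": 0,"travel": [2,3,100],"turn": [-0.005,0,0]},{"grip": 0,"travel": [2,3,140],"turn": [-0.005,0,0]},{"grip": 0,"travel": [2,3,155],"turn": [-0.005,0,0]},{"grip": 0,"travel": [2,3,163],"turn": [-0.005,0,0]}]}}

```text
time: 21.88
position: [0.5332, 0.3197, 0.0334]
tool_rot: [0.001, 0.708, 0.707, -0.001]
contact_force: [-0.1, 0.0, -3.7]
grip_width: 0.0384
gripper_force: 18.0
```

{"op": "step_arm", "data": {"commands": [{"grip": 0,"travel": [0,0,2],"turn": [0,0,0]},{"grip": 0,"travel": [0,0,4],"turn": [0,0,0]},{"grip": 0,"travel": [0,0,6],"turn": [0,0,0]},{"grip": 0,"travel": [0,0,8],"turn": [0,0,0]},{"grip": 0,"travel": [0,0,9],"turn": [0,0,0]}]}}

```text
time: 22.5
position: [0.5335, 0.3206, 0.0254]
tool_rot: [0.001, 0.708, 0.707, -0.0]
contact_force: [-0.2, 0.5, -4.1]
grip_width: 0.0383
gripper_force: 18.0
```

```bash
python3 chk.py
```

```text
t 22.6 p [0.5334 0.3206 0.0253] q [ 0.52  0.69  1.73 -0.    0.73  0.53] F [-0.6  0.4 -4.5] w 0.0381 gf 18.0
tcp in shaft [-303.5  -91.5   84.6] F [-2.9 -0.6 -3.5] axis err [-0.01   0.609 -0.029]
```

{"op": "step_arm", "data": {"commands": [{"grip": 0,"travel": [0,0,2],"turn": [0,0,0]},{"grip": 0,"travel": [0,0,4],"turn": [0,0,0]},{"grip": 0,"travel": [0,0,6],"turn": [0,0,0]},{"grip": 0,"travel": [0,0,7],"turn": [0,0,0]},{"grip": 0,"travel": [0,0,7],"turn": [0,0,0]}]}}

```text
time: 23.22
position: [0.5334, 0.3205, 0.0182]
tool_rot: [0.001, 0.708, 0.707, -0.0]
contact_force: [-0.8, -1.7, -3.8]
grip_width: 0.0383
gripper_force: 18.0
```

```bash
python3 chk.py
```

```text
t 23.32 p [0.5335 0.3206 0.0183] q [ 0.52  0.7   1.73 -0.    0.72  0.53] F [-0.4  0.5 -4.6] w 0.0383 gf 18.0
tcp in shaft [-307.5  -91.5   78.9] F [-3.1 -0.4 -3.5] axis err [-0.01   0.609 -0.029]
```

{"op": "step_arm", "data": {"commands": [{"grip": 0,"travel": [0,0,1],"turn": [0,0,0]},{"grip": 0,"travel": [0,0,2],"turn": [0,0,0]},{"grip": 0,"travel": [0,0,3],"turn": [0,0,0]},{"grip": 0,"travel": [0,0,4],"turn": [0,0,0]},{"grip": 0,"travel": [0,0,4],"turn": [0,0,0]}]}}

```text
time: 23.95
position: [0.5337, 0.3207, 0.0168]
tool_rot: [0.001, 0.708, 0.707, -0.0]
contact_force: [-6.3, -4.4, 20.3]
grip_width: 0.0385
gripper_force: 18.0
```

```bash
python3 chk.py
```

```text
t 24.05 p [0.5336 0.3206 0.0168] q [ 0.52  0.7   1.73 -0.    0.72  0.53] F [-7.  -3.5 19.3] w 0.0383 gf 18.0
tcp in shaft [-308.4  -91.3   77.7] F [14.1 -6.8 13.7] axis err [-0.01   0.61  -0.029]
```

On the floor. Relieve the push slightly, release, and raise.

{"op": "step_arm", "data": {"commands": [{"grip": 0,"travel": [0,0,-2.2],"turn": [0,0,0]},{"grip": 65,"travel": [0,0,-2.2],"turn": [0,0,0]},{"grip": 65,"travel": [0,0,-2.2],"turn": [0,0,0]},{"grip": 65,"travel": [0,0,-2.2],"turn": [0,0,0]},{"grip": 65,"travel": [0,0,-10],"turn": [0,0,0]}]}}

```text
time: 24.68
position: [0.533, 0.3203, 0.0239]
tool_rot: [0.001, 0.708, 0.707, -0.001]
contact_force: [0.4, 0.7, -0.1]
grip_width: 0.0573
gripper_force: 0.0
```

{"op": "step_arm", "data": {"commands": [{"grip": 65,"travel": [0,0,-30],"turn": [0,0,0]},{"grip": 65,"travel": [0,0,-80],"turn": [0,0,0]},{"grip": 65,"travel": [0,0,-130],"turn": [0,0,0]},{"grip": 65,"travel": [-50,-30,-160],"turn": [0,0,0]},{"grip": 65,"travel": [-100,-60,-160],"turn": [0,0,0]}]}}

```text
time: 25.3
position: [0.4743, 0.2209, 0.1873]
tool_rot: [0.002, 0.707, 0.707, 0.003]
contact_force: [0.3, 0.4, 0.7]
grip_width: 0.0571
gripper_force: 0.0
```

{"op": "step_arm", "data": {"commands": [{"grip": 65,"travel": [-50,-30,0],"turn": [0,0,0]},{"grip": 65,"travel": [-100,-50,0],"turn": [0,0,0]},{"grip": 65,"travel": [-150,-50,0],"turn": [0,0,0]},{"grip": 65,"travel": [-180,-50,0],"turn": [0,0,0]},{"grip": 65,"travel": [-180,-50,0],"turn": [0,0,0]}]}}

```text
time: 25.92
position: [0.4231, 0.0396, 0.1851]
tool_rot: [0.001, 0.709, 0.705, 0.0]
contact_force: [-0.5, 0.1, -0.2]
grip_width: 0.0568
gripper_force: 0.0
```

```bash
python3 -c "
from h import *
st();cv2.imwrite('pics/end.png',ctrl.read_camera('scene'))"
```

```text
t 25.93 p [0.4231 0.0396 0.1851] q [ 0.07  0.18  2.09 -0.    0.87  0.07] F [-0.5  0.1 -0.2] w 0.0568 gf 0.0
```

View pics/end.png

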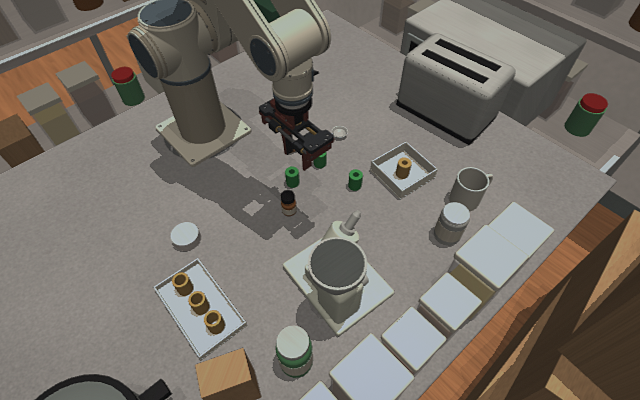

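The narrow bushing stands upright in the bin at (404,167), three stand in the tray at (182,283), (199,301) and (214,320), and everything else is in place.

```bash
python3 -c "
from rig import ctrl
print(ctrl.close_job())"
```

```text
the job is handed in; nothing more can be done
None
```

The job is handed in: the bushing that fits the shaft stands upright in the tray with the two earlier ones, the one that stuck at the tip stands upright in the bin, and nothing else appears to have moved.

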